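# Test-fire the mended tin catapult

## Robot

A 6-joint arm with a two-finger parallel gripper is mounted at the origin on the work surface. World frame = base frame: x ahead of the robot, y to its left, z up, the work surface at z = 0. Lengths are in m, angles in rad, forces in N, time in s.
With the tool pointing down it reaches from about 0.275 to 0.85 m from the base axis. Payload 19 kg.
Tool frame: the origin (TCP) lies at the very end of the fingers, on their centre line; the grasp point (between the pads) lies 19 mm behind it; y points along the fingers, x is the direction in which the jaws open and shut, and the axes are right-handed (so a half turn about y gives the same grasp; the last joint's range is limited). The gripper opens to 85 mm and grips with 20 to 120 N. Pads are 22 mm wide; open, the fingers measure 114 mm over their backs; the gripper's body (76 mm by 85 mm) begins 54 mm behind the grasp point. The pads swing forward as they close: fully open they stand 13 mm farther back than shut.
Start: joints at [1.122, 0.15, 1.437, -0, 1.554, -0.134], TCP at [0.178, 0.547, 0.231] pointing down, gripper open.
Joint ranges: [-2.8, 2.8], [-0.68, 2.1], [0.12, 2.68], [-1.39, 4.53], [0.16, 2.79], [-2.81, 2.81]. Speed limits (rad/s): [1.89, 1.89, 2.22, 3.01, 3.01, 3.01].

## Interface

Orientations are given as a rotation vector (axis times angle).
In Python, from rig import movep, line_to, move_j, gripper_open, clamp, sleep, inverse_kinematics, get_state, snapshot, PlanningError, close_job gives the robot as it stands. Calls block until the motion is done:
- movep(position, orientation): joint-space move of the TCP to a pose.
- line_to(position, rotation=None, feed=0.15, threshold=None): straight line of the TCP; rotation=None keeps the orientation; feed is the mean speed in m/s. With threshold (N) it stops when the force on the tool has changed by that much, and returns True; else False.
- move_j(angles): joint-space move.
- gripper_open() and clamp(): open the fingers fully, or close them until they stop; the grip force is fixed at half the most.
- sleep(seconds).
- inverse_kinematics(position, orientation): joint angles nearest the present ones, or None.
- get_state(): the state.
- snapshot(name): name is "side" or "top"; returns a dict with "color" (400x640x3 uint8, red, green, blue), "z_map" (400x640 float32, m along the optical axis (not along the pixel's ray), 0 where there is no reading), "intrinsics" (3x3 intrinsics, pixels), "k1" (the pictures are not rectified: a ray, as slopes to the right and down, at radius r is drawn at 1 + k1 r^2 times it, then the intrinsics apply), "xyz" and "rotation" of the camera in the world. Camera axes: x right, y up, looking along -z (the intrinsics and any distortion apply to the point x, -y, -z); pixel columns grow to the right and rows downward; lengths in m; the calibration is good to about 2 mm. A picture is of the moment at which its call begins.
A pose or a line that the arm cannot do raises PlanningError and nothing moves.
- close_job(): hands the job in, once; it reports no verdict.
The state is a dict: "time_s": time; "joint_positions": joint angles; "joint_vel": joint speeds; "tau": joint torques, N m; "position": TCP position; "tcp_rot": TCP orientation; "wrist_force": force on the tool from outside, world axes, zero at the start; "wrist_torque": the same for the moment, N m; "opening": finger opening in m.
Only numpy, scipy, OpenCV 4.12 (cv2) and the standard library are available. Lean on these libraries where they do the work, as an engineer would, in place of code of your own. Each camera call takes 0.05 s, during which the arm holds its last target. There are 200 camera calls.

## Task

Test-fire the mended toy catapult: with a gentle push on its thumb plate draw the throwing arm down until the sear catches and holds it by itself, then set the clay marble from the porcelain dish in the arm's cup, and press the trigger so that the arm throws the marble into the felt-lined catch box. Feel for the catch: do not ram the arm hard down on its rubber buffer or lean hard on the trigger, and never let the arm fly back with an empty cup. Leave the tractor, the two gear wheels and the spring winder where they are.

Things in the scene. Friction and masses are not known exactly. Their poses are not given: they have to be found in the camera images.
- catapult: Toy catapult, fixed to the bench by two low steel dogs: wooden baseboard 240 x 110 x 16 mm, two steel A-frames (105 mm high, 64 mm over both) with the throwing arm's axle between them. Origin on the bench, 20 mm behind the baseboard's middle; +x is the direction of the throw, z up. The axle is parallel to y at x = +80, z = 62 mm. A bracket at x = -57 to -90 mm carries the rubber buffer and the sear.
- beam: The throwing arm: wooden bar 14 mm wide, 10 mm thick, with a steel thumb plate on top, then a tin cup, then a steel tongue at its tail, 158 mm from the axle. At rest it runs backward (catapult's -x) and 35 degrees upward from the axle, against a rubber-sleeved stop bar between the A-frames. Origin on the axle; its own -x runs along the arm to the tail, its z is the upper side.
- thumb_plate (a point): Middle of the upper face of the flat steel thumb plate (24 mm along the arm, 32 mm across), 84 mm from the axle along the arm and 8 mm above the arm's axis; here the arm is pushed down.
- cup (a point): Centre of the marble when seated in the tin cup: 120 mm from the axle along the arm, 12 mm above its axis. The marble sits on a rolled round rim 27 mm wide whose top is 11 mm below this point; a curved back, 18 mm off on the tail side only, rises 5 mm above it; to the left and right (catapult's y) fingers have free room above the rim.
- draw (a joint): Angle of the arm (rad): 0 at rest, growing as it is pushed down; arm level at 0.61. Springs drive it back: the push at the thumb plate grows from 4 to 7 N. The sear catches between 0.61 and 0.75, set differently each time: passing its hook takes about 9 N, then it snaps over; 2 mm lower a stiff buffer makes the force rise steeply. 14 N in all is enough, over 20 N strains the arm. Caught, it stays above 0.59.
- sear: Steel sear lever on a pin parallel to the catapult's y at its x = -70, z = 23 mm (origin): a hook 45 mm high that snaps over the arm's tongue, and a tail running 75 mm backward to the trigger pad. A light spring keeps the hook forward. An arm that is not caught follows the finger back up, and flies back if the finger leaves it quickly.
- trigger_pad (a point): Middle of the upper face of the trigger pad (24 mm along, 26 mm across), the end of the sear's tail, 145 mm behind the catapult's origin, about 41 mm above the bench. Pressed down about 17 mm with some 1 N it draws the hook off the tongue and frees the arm, which swings up and forward, away from the pad. A hard stop is 27 mm down; over 20 N bends it.
- marble: A glazed clay marble, ball of 30 mm diameter, about 32 g, lying loose in the porcelain dish. Its origin turns with it: use point marble_center.
- marble_center (a point): Centre of the marble.
- dish: White porcelain parts dish, round, 134 mm wide at the rim, 22 mm high, flat floor 5 mm thick and about 90 mm wide, loose, 350 g. Origin in the middle of its underside.
- catch_box: Open plywood box 280 x 220 x 75 mm with 8 mm walls and grey felt on its floor, fixed on the bench in front of the catapult where the throw comes down. Origin in the middle of its underside, x along its long side.
- tractor: Rusty orange tin tractor, 135 mm long, 75 mm high, loose on the bench. To be left alone. Origin on the bench under its middle.
- gear_large: Brass gear wheel, 62 mm across, 13 mm high, lying flat. To be left alone. Origin in the middle of its underside.
- gear_small: Brass gear wheel, 40 mm across, 13 mm high, lying flat. To be left alone. Origin in the middle of its underside.
- winder: Steel spring winder: foot 170 x 45 mm with two uprights, a mandrel and a crank, 54 mm high, loose. To be left alone. Origin in the middle of its underside, x along its mandrel.
Not all that is in view belongs to the job. There is more than one size of the marble; the job needs the smallest.

How it is judged:
By the outcome, as a careful person would: the job done as asked, in the order asked, and still so for the second after the job is handed in, with the robot touching nothing.
It also fails if it takes over 67 s, if anything falls off the work surface, if the arm or the gripper's body presses on something with over 40 N, if the wrist force passes 120 N, or if a joint passes its speed limit or range.

## Working session

There is one attempt and no reset: what is moved stays moved. The work goes in short steps, each a Python script; the robot and the scene stay as the last script left them, time stands still between calls to the robot, and variables do not carry over. Pictures are saved under pics/ and viewed, about 8 in all and at most 12, crops included, and the job is handed in when it is done.

```bash
mkdir -p pics; ls; cat > h.py <<'E'
import numpy as np, cv2
from rig import *
def cloud(s):
    K=s["intrinsics"];h,w=s["z_map"].shape
    v,u=np.mgrid[:h,:w].astype(float)
    xd=np.stack([(u-K[0,2])/K[0,0],(v-K[1,2])/K[1,1]],-1)
    x=xd.copy()
    for _ in range(20): x=xd/(1+s["k1"]*(x**2).sum(-1,keepdims=True))
    ray=np.stack([x[...,0],-x[...,1],-np.ones((h,w))],-1)
    R=np.array(s["rotation"]);t=np.array(s["xyz"])
    if R.ndim==1: R=cv2.Rodrigues(R)[0]
    return ray*s["z_map"][...,None]@R.T+t, ray@R.T, t
def plane(ray,t,z): # ray onto z
    return t+ray*((z-t[2])/ray[...,2])[...,None]
def save(s,name): cv2.imwrite("pics/"+name,s["color"][...,::-1])
E
python3 - <<'E'
from h import *
for n in("top","side"):
    s=snapshot(n); save(s,n+"1.png"); np.savez(n+"1.npz",**s); print(n,s["xyz"],np.array(s["rotation"]).tolist(),s["k1"],s["intrinsics"].tolist())
print(get_state())
E
```

```text
pics
top [ 0.39891443 -0.00768673  1.27056061] [0.14419819344210869, -0.10496487940250752, -1.567642590241322] 0.018343701734985077 [[507.82314555362024, 0.0, 319.13837495017725], [0.0, 507.82314555362024, 199.60666658495447], [0.0, 0.0, 1.0]]
side [ 0.05959987 -0.76219808  0.8432314 ] [0.868588083529114, -0.2722261567174287, -0.5255363145265116] -0.11506399276344141 [[464.7726306759561, 0.0, 313.9273350630925], [0.0, 464.7726306759561, 199.18764842437295], [0.0, 0.0, 1.0]]
{'time_s': 0.1, 'joint_positions': array([ 1.12200712e+00,  1.50932047e-01,  1.43794582e+00,  2.58683075e-05,
        1.55379527e+00, -1.33993371e-01]), 'joint_vel': array([ 0.00039849, -0.00042562, -0.00040791,  0.00136194, -0.00077705,
       -0.00212835]), 'tau': array([ 5.16205924e-03, -7.14376760e+01, -5.71792674e+01, -7.03909132e-05,
        7.20801152e-03,  1.04703947e-04]), 'position': array([0.17794587, 0.54654636, 0.23074861]), 'tcp_rot': array([-1.34233769, -0.97351865,  0.97511657]), 'wrist_force': array([-0.28088548,  0.21898322,  0.58454889]), 'wrist_torque': array([ 0.00292764,  0.01667255, -0.033723  ]), 'opening': 0.08528953129367979}
```

View pics/top1.png

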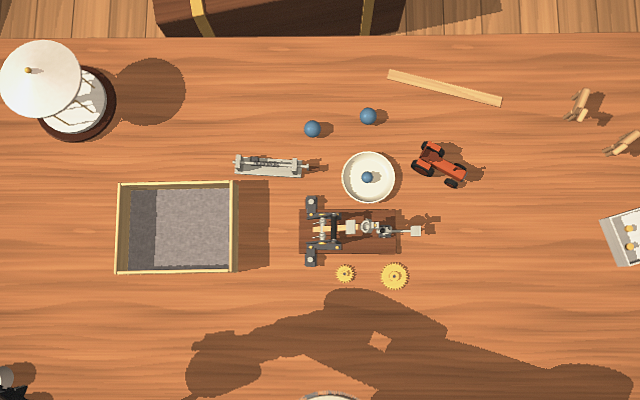

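View pics/side1.png

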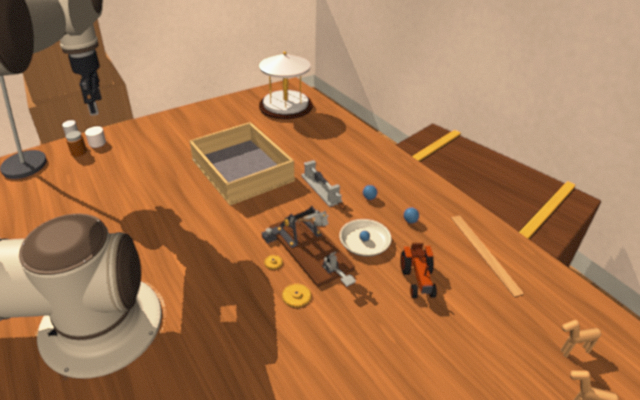

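The top view shows the catapult around (360,230) throwing image-left towards the box (178,227). The marble is in the dish at (367,177), the trigger pad at (416,231) and the gears below the catapult at (345,273) and (394,275). Next: an enlarged crop with coordinates.

```bash
python3 - <<'E'
from h import *
s=dict(np.load("top1.npz")); P,ray,t=cloud(s)
c=s["color"]
cv2.imwrite("pics/crop1.png",cv2.resize(c[185:285,290:450],None,fx=5,fy=5,interpolation=cv2.INTER_CUBIC)[...,::-1])
hsv=cv2.cvtColor(c,cv2.COLOR_RGB2HSV)
# marble
for n in("top","side"):
    q=dict(np.load(n+"1.npz"));P2,r2,t2=cloud(q);h2=cv2.cvtColor(q["color"],cv2.COLOR_RGB2HSV)
    m=cv2.inRange(h2,(95,80,40),(120,255,255))
    k,l,st,ce=cv2.connectedComponentsWithStats(m)
    for i in range(1,k):
        if st[i,4]>30:
            u,v=ce[i]; p=plane(r2,t2,0.02)[int(round(v)),int(round(u))]
            print(n,st[i],ce[i].round(1),p.round(4),"depth",np.median(P2[l==i],0).round(4))
# baseboard: dark brown, height 12..20mm
z=P[...,2]
roi=np.zeros(z.shape,bool);roi[195:275,290:450]=1
m=(roi&(z>0.008)&(z<0.024)).astype(np.uint8)
m=cv2.morphologyEx(m,cv2.MORPH_OPEN,np.ones((3,3)))
k,l,st,ce=cv2.connectedComponentsWithStats(m)
for i in range(1,k): print(st[i],ce[i].round(1),np.median(P[l==i],0).round(4))
for (u,v) in [(416,231),(410,231),(350,228),(367,227),(383,231),(345,273),(394,275),(200,227)]: print((u,v),P[v,u].round(4))
R=cv2.Rodrigues(get_state()["tcp_rot"])[0];print(R.round(3))
E
```

```text
top [360 108  16  16 179] [367.4 115.6] [ 0.815  -0.0982  0.02  ] depth [ 0.8099 -0.0971  0.0368]
top [305 121  15  16 164] [311.6 128.4] [0.7842 0.0423 0.02  ] depth [0.7771 0.0438 0.0368]
top [362 172  10  11  80] [366.5 176.9] [ 0.6561 -0.0961  0.02  ] depth [ 0.6537 -0.0949  0.0306]
side [364 186  12  13 119] [369.6 192. ] [0.7895 0.0428 0.02  ] depth [0.7761 0.0301 0.0333]
side [405 209  13  13 140] [410.9 215. ] [ 0.8221 -0.099   0.02  ] depth [ 0.8085 -0.1104  0.0338]
side [361 232   8   8  54] [364.4 235.4] [ 0.6619 -0.0942  0.02  ] depth [ 0.6549 -0.1034  0.0297]
[379 195   6   5  20] [381.4 196.8] [ 0.6062 -0.1309  0.017 ]
[306 197   4   5  18] [307.3 198.8] [0.6012 0.0539 0.0207]
[314 197   4   3  12] [315.5 198. ] [0.604  0.033  0.0165]
[354 196  10   6  35] [358.4 198.4] [ 0.6023 -0.0735  0.0157]
[371 199   5   4  18] [372.8 200.3] [ 0.5983 -0.1102  0.0161]
[366 200   4   3  12] [367.5 201. ] [ 0.5957 -0.0969  0.0157]
[ 299  202   97   59 3065] [347.8 232.4] [ 0.5087 -0.0546  0.0159]
[327 218   4   8  31] [328.5 221.4] [0.5453 0.0017 0.0145]
[317 223   3   3   9] [318. 224.] [0.5383 0.0266 0.0141]
[327 232   4   8  31] [328.5 235.4] [0.5107 0.0018 0.0146]
[305 259   3   3   9] [306. 260.] [0.4494 0.0558 0.0183]
[312 263   5   3  15] [314. 264.] [0.4398 0.0361 0.0178]
[391 271   8   4  29] [394.2 272.7] [ 0.4183 -0.1594  0.0115]
[342 272   6   3  18] [344.5 273. ] [ 0.4181 -0.0384  0.0119]
(416, 231) [ 0.5187 -0.2116  0.037 ]
(410, 231) [ 0.5187 -0.1972  0.0363]
(350, 228) [ 0.518  -0.0491  0.1161]
(367, 227) [ 0.5201 -0.0877  0.1172]
(383, 231) [ 0.5181 -0.1312  0.0434]
(345, 273) [ 0.418  -0.0396  0.0145]
(394, 275) [ 0.4134 -0.1591  0.012 ]
(200, 227) [0.5321 0.3229 0.0083]
[[ 0.31  -0.    -0.951]
 [ 0.951 -0.001  0.31 ]
 [-0.001 -1.     0.   ]]
```

View pics/crop1.png

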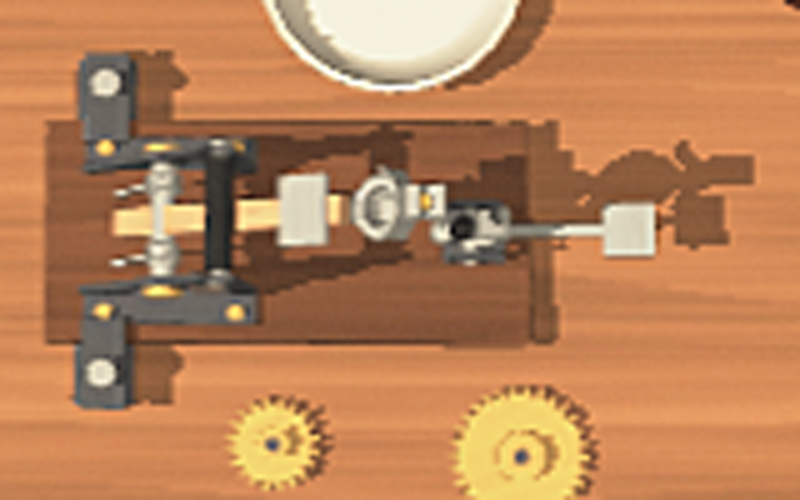

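```bash
python3 - <<'E'
from h import *
s=dict(np.load("top1.npz")); P,ray,t=cloud(s); c=s["color"]
def at(u,v,z):
    r=cv2.remap(ray.astype(np.float32),np.float32([[u]]),np.float32([[v]]),1)[0,0].astype(float)
    return t+r*(z-t[2])/r[2]
# baseboard edges by brown brightness step
g=c.astype(float).sum(2)
for name,rng,cols in(("far",range(203,216),range(345,392)),("near",range(246,262),range(345,390))):
    pts=[]
    for u in cols:
        col=g[rng.start:rng.stop,u];d=np.abs(np.diff(col));k=d.argmax();
        kk=np.arange(max(0,k-1),min(len(d),k+2)); pts.append(at(u,rng.start+(kk*d[kk]).sum()/d[kk].sum()+.5,0.016)[:2])
    pts=np.float32(pts);vx,vy,x0,y0=cv2.fitLine(pts,cv2.DIST_HUBER,0,.001,.001).ravel()
    print(name,np.arctan2(vy,vx),"x at y=-.1:",x0+vx/vy*(-.1-y0),np.abs((pts-[x0,y0])@[vy,-vx]).mean())
for v in (215,222,246,250):
    row=g[v,293:306];print("front",at(293+np.abs(np.diff(row)).argmax()+.5,v,.016).round(4))
def cen(mask,z,name):
    k,l,st,ce=cv2.connectedComponentsWithStats(mask.astype(np.uint8))
    i=1+st[1:,4].argmax();print(name,st[i],ce[i].round(2),at(*ce[i],z).round(4),"depth z",np.median(P[l==i][:,2]).round(4));return at(*ce[i],z)
hsv=cv2.cvtColor(c,cv2.COLOR_RGB2HSV)
def win(u0,u1,v0,v1): w=np.zeros(g.shape,bool);w[v0:v1,u0:u1]=1;return w
br=(hsv[...,1]<60)&(hsv[...,2]>150)
a=cen(br&win(343,358,216,236),.1168,"thumb")
b=cen(br&win(408,425,223,240),.041,"pad")
d=a-b;print("yaw",np.arctan2(d[1],d[0]),np.hypot(*d[:2]))
m=cen(cv2.inRange(hsv,(95,80,40),(120,255,255))*win(355,378,165,188),.020,"marble")
cen(br&win(335,400,145,208),.02,"dish")
box=P[185:275,115:240];zz=box[...,2];q=box[(zz>.06)&(zz<.09)]
print("box",cv2.minAreaRect(q[:,:2].astype(np.float32)))
# side triangulation marble/pad
s2=dict(np.load("side1.npz"));P2,r2,t2=cloud(s2);h2=cv2.cvtColor(s2["color"],cv2.COLOR_RGB2HSV)
ms=cv2.inRange(h2,(95,80,40),(120,255,255));ms[:,:350]=0;ms[:225]=0
k,l,st,ce=cv2.connectedComponentsWithStats(ms);i=1+st[1:,4].argmax();r=cv2.remap(r2.astype(np.float32),np.float32([[ce[i][0]]]),np.float32([[ce[i][1]]]),1)[0,0]
r1=m-t; A=np.stack([r1,-r],1);sol=np.linalg.lstsq(A,t2-t,rcond=None)[0];print("tri",t+sol[0]*r1,t2+sol[1]*r)
cv2.imwrite("pics/crop2.png",cv2.resize(s2["color"][195:300,250:400],None,fx=5,fy=5,interpolation=cv2.INTER_CUBIC)[...,::-1])
E
```

```text
far 1.5691053 x at y=-.1: 0.576385 0.00019930134
near 1.5553123 x at y=-.1: 0.46549985 0.0005268113
front [0.5609 0.0753 0.016 ]
front [0.5434 0.0751 0.016 ]
front [0.4838 0.0747 0.016 ]
front [0.474  0.0746 0.016 ]
thumb [346 220   9  14 125] [350.03 226.55] [ 0.5212 -0.0492  0.1168] depth z 0.1154
pad [408 226  13  10 106] [415.13 230.5 ] [ 0.5195 -0.2088  0.041 ] depth z 0.0408
yaw 1.560348364657171 0.15968872661592406
marble [362 172  10  11  80] [366.52 176.9 ] [ 0.6564 -0.095   0.02  ] depth z 0.0306
dish [ 341  152   54   51 1846] [368.66 176.26] [ 0.658  -0.1003  0.02  ] depth z 0.0063
box ((0.5248169302940369, 0.36917436122894287), (0.21336621046066284, 0.2840798497200012), 0.9886967539787292)
tri [ 0.65616595 -0.09489757  0.02090227] [ 0.66044357 -0.09745552  0.02196137]
```

View pics/crop2.png

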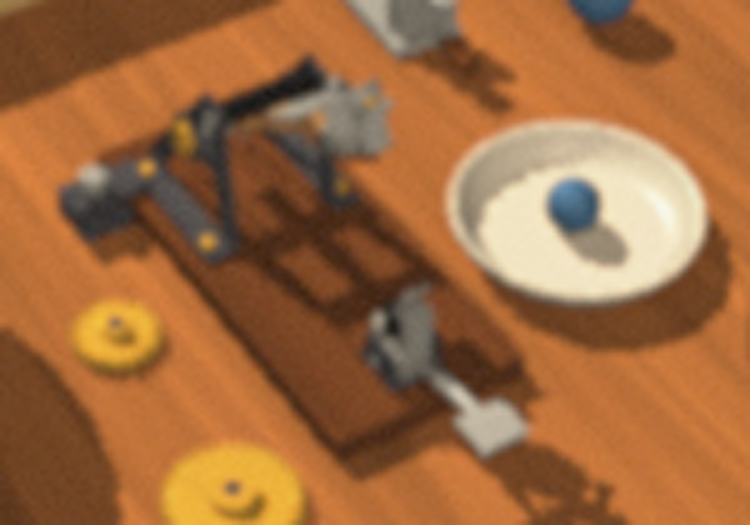

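The side crop shows the sear pad at crop (490,425), the hook at (410,320), and the arm at rest with its cup at crop (360,115). The fits agree: origin is about (0.5207, -0.065), yaw 1.562, with the plate and pad heights and the board width all as given. Next I draw the arm down along its arc with force feedback.

```bash
cat >> h.py <<'E'
O=np.array([0.5207,-0.065]); YAW=1.562
cx=np.array([np.cos(YAW),np.sin(YAW)]); cy=np.array([-cx[1],cx[0]])
def W(x,z,y=0.): p=O+x*cx+y*cy; return np.array([p[0],p[1],z])
X=np.array([-cy[0],-cy[1],0]);Y=np.array([0,0,-1.]);ROT=cv2.Rodrigues(np.stack([X,Y,np.cross(X,Y)],1))[0].ravel()
def fz(): return get_state()["wrist_force"][2]
def tip(a):  # closed-finger tip pose on thumb plate at arm elevation a
    px=.080-.084*np.cos(a)+.008*np.sin(a); pz=.062+.084*np.sin(a)+.008*np.cos(a)
    off=.008*np.clip(a/.61,0,1)
    return px+off, pz+(.011-off*np.sign(a))*np.tan(abs(a))
E
python3 - <<'E'
from h import *
clamp()
x,z=tip(.61)
print(inverse_kinematics(W(x,z+.05),ROT))
movep(W(x,z+.05),ROT); print(get_state()["time_s"])
line_to(W(x,z+.010),feed=.1); sleep(.2)
f0=np.mean([fz() for _ in range(3)])
n=line_to(W(x,z-.008),feed=.02,threshold=1.5); st=get_state()
print("contact",n,st["position"],"expected z",z,"F",st["wrist_force"],f0,st["time_s"],st["opening"])
np.save("f0.npy",f0)
E
```

```text
[-2.26567239e-01  7.11815845e-02  1.65244449e+00 -4.44089210e-16
  1.41796658e+00 -2.17770913e-01]
3.2917
contact True [ 0.52072161 -0.04122957  0.11591674] expected z 0.11877480737803643 F [2.13288306 1.74996738 1.59565556] 0.5242165849922129 4.675 -0.0003425749956235001
```

```bash
python3 - <<'E'
from h import *
f0=float(np.load("f0.npy"))
def go(a,feed=.03):
    x,z=tip(a); line_to(W(x,z-.002),feed=feed)
for a in (.5,.4,.3,.2,.12,.06,.03):
    go(a); s=get_state(); print(round(a,3),s["position"].round(4)[1:],(s["wrist_force"]).round(2),round(s["time_s"],2))
    if s["wrist_force"][2]-f0>11: break
E
```

```text
0.5 [-0.0484  0.1095] [0.   3.76 1.11] 5.14
0.4 [-0.0541  0.1025] [0.39 3.23 1.32] 5.6
0.3 [-0.0591  0.0946] [-0.45  3.28  2.21] 6.06
0.2 [-0.0632  0.0861] [0.01 3.14 2.52] 6.53
0.12 [-0.0659  0.0791] [0.4  2.08 3.21] 6.92
0.06 [-0.0677  0.0738] [1.4  2.98 3.05] 7.27
0.03 [-0.0684  0.071 ] [1.11 0.8  3.94] 7.52
```

```bash
python3 - <<'E'
from h import *
f0=float(np.load("f0.npy"));a=.03;mx=0
while a>-.19:
    a-=.008; x,z=tip(min(a,0)) if a<0 else tip(a)
    z=.062+.084*np.sin(a)+.008*np.cos(a)+.011*np.tan(max(a,0)) -.002
    line_to(W(x,z),feed=.012)
    F=np.mean([get_state()["wrist_force"] for _ in range(3)],0); f=F[2]-f0
    print(round(a,3),round(get_state()["position"][2],4),F.round(2),round(f,2),round(get_state()["time_s"],2))
    if f>12 or (mx>7.5 and f<mx-2): break
    mx=max(mx,f)
s=snapshot("side");save(s,"side2.png");cv2.imwrite("pics/crop3.png",cv2.resize(s["color"][170:300,250:400],None,fx=4,fy=4,interpolation=cv2.INTER_CUBIC)[...,::-1])
E
```

```text
0.022 0.0703 [2.55 2.28 4.74] 4.21 7.77
0.014 0.0695 [1.8  4.39 4.68] 4.15 8.02
0.006 0.0687 [1.12 3.78 4.84] 4.31 8.27
-0.002 0.068 [1.26 3.91 4.46] 3.93 8.52
-0.01 0.0673 [0.71 3.46 5.22] 4.7 8.77
-0.018 0.0667 [1.22 4.45 5.06] 4.54 9.02
-0.026 0.066 [1.14 4.41 6.65] 6.12 9.27
-0.034 0.0653 [1.45 3.52 5.98] 5.46 9.52
-0.042 0.0647 [0.99 3.94 6.74] 6.22 9.77
-0.05 0.064 [0.92 3.49 6.24] 5.72 10.02
-0.058 0.0634 [0.14 3.96 7.24] 6.72 10.27
-0.066 0.0626 [0.79 4.9  5.96] 5.44 10.52
-0.074 0.0619 [1.55 2.88 6.34] 5.82 10.77
-0.082 0.0613 [0.2  3.4  6.05] 5.53 11.02
-0.09 0.0606 [1.   3.54 5.51] 4.99 11.27
-0.098 0.0599 [0.89 4.2  5.6 ] 5.08 11.52
-0.106 0.0593 [0.26 4.09 8.7 ] 8.18 11.77
-0.114 0.059 [-1.45  4.09 13.09] 12.57 12.02
```

View pics/crop3.png

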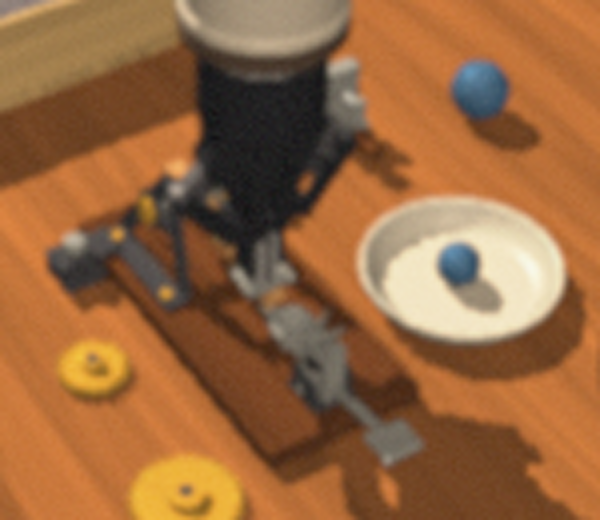

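The tongue is at the hook (crop 310,350). The force peaked and dropped, then rose at the buffer to 12.6 N. I back off slowly to see whether the sear holds.

```bash
python3 - <<'E'
from h import *
f0=float(np.load("f0.npy"));a=-.114
while a<-.05:
    a+=.008; x,_=tip(min(a,0)); z=.062+.084*np.sin(a)+.008*np.cos(a)-.002
    line_to(W(x,z),feed=.012)
    F=np.mean([get_state()["wrist_force"] for _ in range(3)],0)
    print(round(a,3),round(get_state()["position"][2],4),F.round(2),round(F[2]-f0,2),round(get_state()["time_s"],2))
E
```

```text
-0.106 0.0594 [-0.28  4.26  8.27] 7.75 12.32
-0.098 0.06 [0.87 3.05 7.66] 7.14 12.57
-0.09 0.0607 [0.63 4.08 5.42] 4.9 12.82
-0.082 0.0612 [1.38 2.11 5.24] 4.72 13.07
-0.074 0.0615 [ 0.16 -0.4  -0.27] -0.79 13.32
-0.066 0.0624 [ 0.3   0.29 -0.15] -0.68 13.57
-0.058 0.0632 [-0.06  0.16 -0.2 ] -0.72 13.82
-0.05 0.0638 [-0.71 -0.14  0.16] -0.36 14.07
```

Caught: the force fell to zero at tip z 0.0613, so the arm sits at elevation about -0.1. Next, pick up the marble.

```bash
python3 - <<'E'
from h import *
p=get_state()["position"]
line_to([p[0],p[1],.12],feed=.08)
line_to([p[0],p[1],.17],feed=.15)
gripper_open()
M=np.array([.6570,-.0955])
movep([M[0],M[1],.12],ROT)
line_to([M[0],M[1],.045],feed=.1)
print(get_state()["wrist_force"],line_to([M[0],M[1],.011],feed=.05,threshold=6),get_state()["position"])
clamp(); s=get_state(); print(s["opening"],s["wrist_force"],s["time_s"])
line_to([M[0],M[1],.16],feed=.12); s=get_state(); print(s["opening"],s["time_s"])
for n in("side","top"):
    s=snapshot(n);np.savez(n+"3.npz",**s)
    save(s,n+"3.png")
E
```

```text
[0.26473246 0.7162935  1.33078105] False [ 0.65714428 -0.09554389  0.01122058]
0.026964367975379776 [-1.06986839 -0.30265418  4.91729805] 19.1417
0.026302966115864305 20.5333
```

View pics/side3.png

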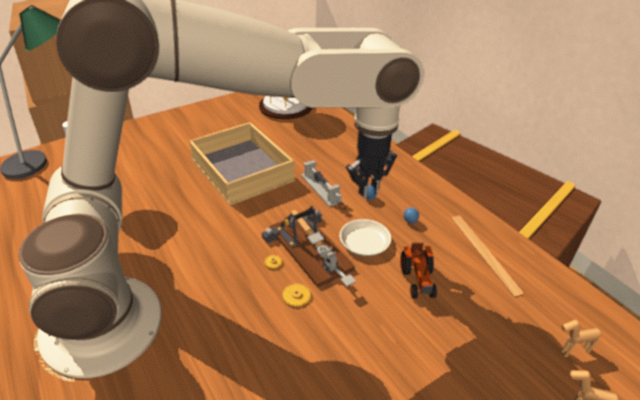

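```bash
python3 - <<'E'
from h import *
s=snapshot("side")
a=s["color"][140:220,330:430]
cv2.imwrite("pics/crop4.png",np.hstack([cv2.resize(a,(500,400),interpolation=cv2.INTER_CUBIC)])[...,::-1])
h2=cv2.cvtColor(s["color"],cv2.COLOR_RGB2HSV);m=cv2.inRange(h2,(95,80,40),(120,255,255))
k,l,st,ce=cv2.connectedComponentsWithStats(m);P,ray,t=cloud(s)
p=get_state()["position"]
for i in range(1,k):
    if st[i,4]>15:
        r=ray[int(round(ce[i][1])),int(round(ce[i][0]))]; lam=(p[0]-t[0])/r[0]
        print(st[i],ce[i].round(1),"depth pt",np.median(P[l==i],0).round(4),"on ray at x=tcp",(t+r*lam).round(4))
print(p)
E
```

```text
[368 186   8  13  85] [371.  191.8] depth pt [ 0.6569 -0.1054  0.1729] on ray at x=tcp [ 0.6568 -0.1071  0.172 ]
[405 209  13  13 140] [410.9 215. ] depth pt [ 0.8084 -0.1103  0.0343] on ray at x=tcp [ 0.6568 -0.2427  0.1984]
[ 0.65682421 -0.09548203  0.15940633]
```

View pics/crop4.png

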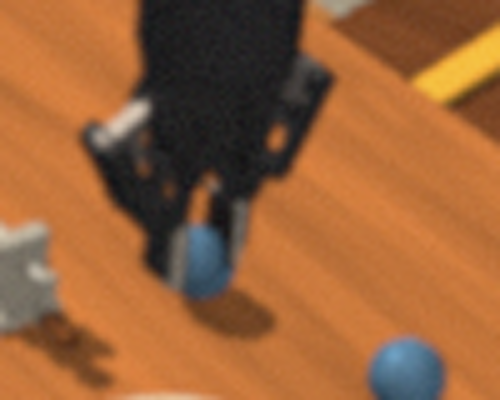

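```bash
python3 - <<'E'
from h import *
s=dict(np.load("side3.npz"));P,ray,t=cloud(s)
for u in(369.2,369.7,370.2):
    r=cv2.remap(ray.astype(np.float32),np.float32([[u]]),np.float32([[192.]]),1)[0,0]
    print(u,(t+r*(.6568-t[0])/r[0]).round(4))
# check bias: unheld marble in dish before, same method
s=dict(np.load("side1.npz"));P,ray,t=cloud(s)
r=cv2.remap(ray.astype(np.float32),np.float32([[364.4]]),np.float32([[235.4]]),1)[0,0]
print("dish marble at x=.6564",(t+r*(.6564-t[0])/r[0]).round(4))
# cup position, top & side depth near the cup
for n in("top","side"):
    s=dict(np.load(n+"3.npz"));P,_,_=cloud(s)
    d=P[...,:2]-O; x=d@cx;y=d@cy;z=P[...,2]
    for lo,hi in((-.085,-.07),(-.07,-.06),(-.06,-.054),(-.054,-.046),(-.046,-.034),(-.034,-.026),(-.016,.008)):
        m=(x>lo)&(x<hi)&(abs(y)<.02)&(z>.035)&(z<.12)
        if m.sum()>2: print(n,lo,hi,m.sum(),"z",np.percentile(z[m],[10,50,90]).round(4),"y",y[m].mean().round(4))
E
```

```text
369.2 [ 0.6568 -0.1008  0.1678]
369.7 [ 0.6568 -0.1025  0.169 ]
370.2 [ 0.6568 -0.1043  0.1701]
dish marble at x=.6564 [ 0.6564 -0.1021  0.0275]
side -0.085 -0.07 55 z [0.0358 0.0558 0.0694] y 0.0008
side -0.07 -0.06 35 z [0.0361 0.0559 0.059 ] y 0.0008
side -0.06 -0.054 38 z [0.0467 0.057  0.0618] y 0.0011
side -0.054 -0.046 9 z [0.037  0.0489 0.0589] y 0.0051
side -0.046 -0.034 28 z [0.042  0.0463 0.0513] y -0.004
side -0.034 -0.026 29 z [0.0389 0.0461 0.0511] y -0.0033
side -0.016 0.008 105 z [0.0569 0.0598 0.0616] y -0.0026
```

```bash
python3 - <<'E'
from h import *
x=-.0400
p=get_state()["position"]
line_to(W(x,.16),ROT,feed=.12); line_to(W(x,.078),feed=.08); sleep(.3)
f0=np.mean([get_state()["wrist_force"] for _ in range(4)],0)
hit=line_to(W(x,.068),feed=.02,threshold=2.5)
if not hit: hit=line_to(W(x,.051),feed=.012,threshold=2.)
s=get_state();print(hit,s["position"],s["wrist_force"]-f0,s["opening"],s["time_s"])
s=snapshot("side");cv2.imwrite("pics/crop5.png",cv2.resize(s["color"][180:300,250:400],None,fx=5,fy=5,interpolation=cv2.INTER_CUBIC)[...,::-1])
E
```

```text
True [ 0.52027074 -0.10493471  0.05360534] [ 0.49718373 -0.00397656  3.58314522] 0.026648201798990218 25.175
```

View pics/crop5.png

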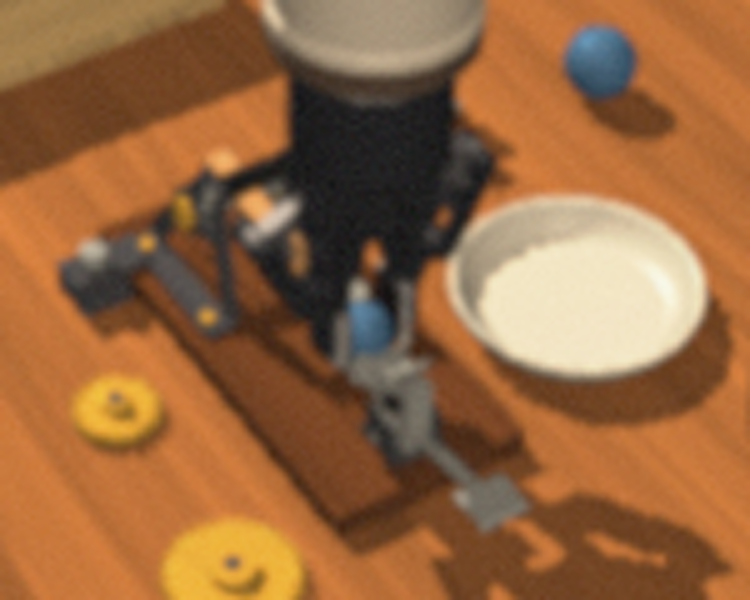

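Contact came exactly where a marble seated in the cup should give it (0.0626), and the crop shows the marble at (370,325) above the cup. I release it, retreat and check.

```bash
python3 - <<'E'
from h import *
gripper_open(); sleep(.2)
p=get_state()["position"]
line_to([p[0],p[1],.15],feed=.06)
clamp()
movep(W(-.145,.15),ROT); print(get_state()["time_s"])
s=snapshot("side");a=s["color"][180:300,250:400]
t=snapshot("top")
cv2.imwrite("pics/crop6.png",cv2.resize(a,None,fx=5,fy=5,interpolation=cv2.INTER_CUBIC)[...,::-1])
E
```

```text
29.0583
```

View pics/crop6.png

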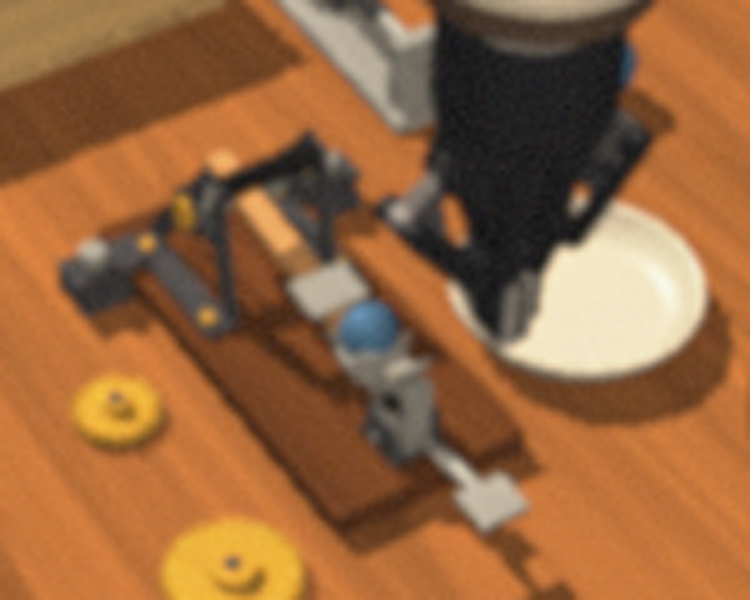

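The marble sits in the cup (crop 368,328), with the arm held by the sear. Now the trigger.

```bash
python3 - <<'E'
from h import *
x=-.146
line_to(W(x,.055),feed=.1); sleep(.2)
f0=np.mean([fz() for _ in range(4)])
hit=line_to(W(x,.030),feed=.02,threshold=.9)
print(hit,get_state()["position"][2],fz()-f0)
def thumbz():
    s=snapshot("side");P,_,_=cloud(s);d=P[...,:2]-O;X_=d@cx;Y_=d@cy
    m=(abs(Y_)<.02)&(X_>-.03)&(X_<.03)&(P[...,2]>.09); return m.sum()
for z in np.arange(.034,.0165,-.002):
    line_to(W(x,z),feed=.03); f=fz()-f0; n=thumbz()
    print(round(z,3),round(f,2),n,round(get_state()["time_s"],2))
    if f>8 or n>40: break
sleep(.3)
line_to(W(x,.12),feed=.1); sleep(.3)
movep(W(-.145,.2),ROT)
for n in("side","top"):
    s=snapshot(n);save(s,n+"7.png");np.savez(n+"7.npz",**s)
print(get_state()["time_s"])
E
```

```text
True 0.03549040384098691 0.25586192573313266
0.034 -0.54 0 31.65
0.032 -0.17 0 31.95
0.03 0.84 0 32.25
0.028 -0.27 0 32.55
0.026 0.2 119 32.85
35.0583
```

View pics/side7.png

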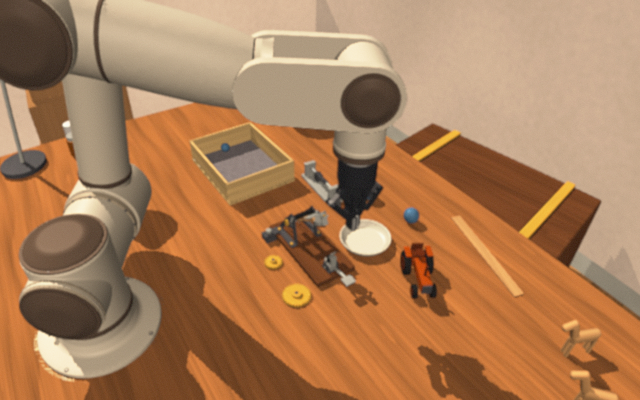

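The marble is in the catch box at (225,147) and the arm is back up at rest. One last check by numbers, then hand in.

```bash
python3 - <<'E'
from h import *
sleep(.8)
for n in ("top","side"):
    s=snapshot(n);P,_,_=cloud(s);h=cv2.cvtColor(s["color"],cv2.COLOR_RGB2HSV)
    k,l,st,ce=cv2.connectedComponentsWithStats(cv2.inRange(h,(95,80,40),(120,255,255)))
    for i in range(1,k):
        if st[i,4]>15: print(n,ce[i].round(1),np.median(P[l==i],0).round(4))
    a=dict(np.load(n+"1.npz"))["color"]
    regs={"top":{"tractor":(410,140,470,190),"gears":(333,258,412,292),"winder":(232,150,305,180)},"side":{"tractor":(398,240,440,300),"gears":(262,252,315,308)}}[n]
    for r,(u0,v0,u1,v1) in regs.items():
        d=np.abs(a[v0:v1,u0:u1].astype(int)-s["color"][v0:v1,u0:u1]).max(2); print(n,r,"changed frac",(d>60).mean().round(3))
print(get_state()["time_s"],get_state()["wrist_force"]); close_job()
E
```

```text
top [367.3 115.6] [ 0.8104 -0.0971  0.0362]
top [311.6 128.5] [0.7775 0.0429 0.0357]
top [132.8 229.4] [0.5242 0.4825 0.0328]
top tractor changed frac 0.531
top gears changed frac 0.415
top winder changed frac 0.0
side [224.9 147.1] [0.5254 0.4748 0.0291]
side [410.9 215. ] [ 0.8085 -0.11    0.0348]
side tractor changed frac 0.0
side gears changed frac 0.111
35.9583 [-0.12293853  0.37773324 -0.06341613]
the job is handed in; nothing more can be done
```

The catapult was drawn, loaded with the smallest marble and fired, and the marble is lying in the catch box. I handed the job in at about 36 s of the 67 s allowed, with the gripper clear of everything.

- **Draw:** I pushed the thumb plate down in small steps. The force dipped past the hook, then rose at the buffer. The highest reading was 12.6 N vertical, about 13 N in all. On backing off slowly it fell to zero within about 2 mm, so the sear held the arm by itself.
- **Loading:** I took the marble from the dish and lowered it until it touched. Contact came at the height expected for a seated marble. A picture showed it in the cup before I fired.
- **Trigger:** I pressed it in 2 mm steps with under 1 N. The arm went free about 15 mm down with the marble aboard.

**Last checks:**
- Both cameras put the marble inside the box, at about (0.525, 0.48), with its top near 30 mm.
- The winder is unchanged in the top view, and the tractor is unchanged in the side view.
- The automatic picture comparison did flag two areas. The top view changed at the tractor (53%) and the gears (42%), and the side view changed by 11% at the gears. I put this down to the robot arm and its shadow, because the last side picture showed the gears at their original spots and the robot was never steered near them. I did not measure their positions separately.
- The grip opening read 26–27 mm on the 30 mm marble. I did not explain that reading; the marble still seated as expected.

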